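# Wedge the rocking trap cradle

## Task

The blue cradle that holds the float trap see-saws on its pivot. Without grasping or lifting anything, push the red wedge along the bench with the fingertips, thin edge first, under the cradle's raised end until the cradle stops rocking, then press down firmly on the yellow pad to prove that it no longer gives (push the wedge farther in and press again if it does). Leave the wedge tight in place and the rings, elbow and sight-glass housing where they are.

Things in the scene. Friction and masses are not known exactly. Their poses are not given: they have to be found in the camera images.
- stand: Fixed grey pivot stand under the cradle, on a dark bedplate. Origin straight below the pivot, 8 to 14 mm above the bench (shims vary). +z up, +y level from the pivot to the cradle's raised end, +x along the pivot pin. The wedge goes in along -y. Cradle: 128 mm wide (x), 220 mm long (y), deck 45 to 65 mm above the bench; trap and clamp, up to 80 mm above the deck, stand on it at y < 25 mm.
- cradle (a joint): Rock of the cradle about the stand's x axis, rad: 0 = at rest on a stop, the +y end raised 3.4 degrees; grows as that end goes down, to 0.12 at the other stop. Unwedged, 3 to 6 N down on the yellow pad rocks it all the way (10 mm at the pad) and it falls back when let go. Well wedged, it stays under 0.01 when pressed with 10 to 20 N.
- pad_top (a point): Centre of the top face of the yellow press pad, 80 mm (along the pivot) by 40 mm (y), 4 mm proud of the deck's raised end, where the test press is made (10 N or more, kept up for half a second). 61 to 67 mm above the bench at rest and 84 mm from the pivot towards the raised end; it goes down with the cradle.
- foot_rail (a point): Centre of the round steel foot rail (14 mm diameter, 120 mm long, along the stand's x) under the raised end, about 104 mm from the pivot. The wedge goes under it. The gap between its underside and the bench is 15 to 22 mm at rest and differs from run to run.
- wedge: Loose red wedge flat on the bench, 0.08 to 0.17 kg, 90 mm long (its y), 50 mm wide (x), rising evenly from 6 mm at the toe (-y end) to 32 mm at the heel (+y end). Origin: centre of its underside. Starts outside the raised end, toe towards the cradle. Tight with its toe 25 to 60 mm past the rail's centre line: it slides with 1 to 3 N, then jams and the push climbs quickly above 6 N.
- wedge_toe (a point): Middle of the toe's lower edge, at wedge y = -45 mm, on the bench.
- wedge_heel (a point): Centre of the upright flat heel face (50 mm wide, 32 mm tall), at wedge y = +45 mm, 16 mm above the bench. Push here.
- wedge_slope (a point): Middle of the sloping top face, 19 mm above the bench; its z is the face's outward normal.
- sight_glass: Bronze sight-glass housing, a flanged spool 60 mm across and 66 mm tall standing upright. Origin: centre of its underside. Leave it alone.
- elbow: Short galvanized 90-degree pipe elbow lying flat, arms 48 mm long along its +x and +y, 42 mm tall. Origin: under the corner of the bend. Leave it alone.
- ring_a: Copper sealing ring lying flat, 48 mm across, 5 mm thick. Origin: centre of its underside. Leave it alone.
- ring_b: Second copper sealing ring, same as the first. Leave it alone.
Things that resemble listed ones, but are neither listed nor needed, are in the scene too. Of the things like the wedge, leave any that is green, pink or turquoise; of the rest the smaller one is meant.

How it is judged:
On the way, in this order (a step that is already met when the one before it is completed fails the run):
1. the wedge's toe is at least 18 mm past the foot rail, under the raised end (y of wedge_toe in the frame of stand below 0.088 m and x of wedge_toe in the frame of stand between -0.045 and 0.045 m), for 0.1 s.
2. the fingers press the yellow pad with more than 6 N and the wedged cradle gives less than 0.025 rad (all of step 1 and value of joint cradle below 0.025 rad and contact force between the fingers and press_pad above 6 N), for 0.2 s.
At the end, for the whole second after the job is handed in: The wedge lies flat on the bench (tilt under 0.08 rad) with its toe at least 18 mm past the foot rail and within 45 mm of the middle of the raised end, its slope within 5 mm of touching the rail; the cradle stands within 0.025 rad of rest; all is still (all of step 1 and value of joint cradle below 0.025 rad and z of foot_rail in the frame of wedge_slope below 0.012 m and angle between wedge's own z axis and vertical below 0.08 rad and height (world z) of wedge below 0.005 m and linear speed of wedge below 0.01 m/s).
It fails at once if the wedge is lifted or tipped (height (world z) of wedge above 0.012 m or angle between wedge's own z axis and vertical above 0.3 rad).
It fails at once if the sight glass is moved more than 20 mm or lifted (distance of sight_glass from where it was at the start of the episode above 0.02 m).
It fails at once if the elbow is moved more than 20 mm or lifted (distance of elbow from where it was at the start of the episode above 0.02 m).
It fails at once if the ring a is moved more than 20 mm or lifted (distance of ring_a from where it was at the start of the episode above 0.02 m).
It fails at once if the ring b is moved more than 20 mm or lifted (distance of ring_b from where it was at the start of the episode above 0.02 m).
It also fails if it takes over 48 s, if anything falls off the work surface, if the arm or the gripper's body presses on something with over 40 N, if the wrist force passes 120 N, or if a joint passes its speed limit or range.

## Robot

A 6-joint arm with a two-finger parallel gripper is mounted at the origin on the work surface. World frame = base frame: x ahead of the robot, y to its left, z up, the work surface at z = 0. Lengths are in m, angles in rad, forces in N, time in s.
With the tool pointing down it reaches from about 0.3 to 0.875 m from the base axis. Payload 6.4 kg.
Tool frame: the origin (TCP) lies midway between the tips of the shut fingers; the grasp point (between the pads) lies 19 mm behind it; z points along the fingers, y is the line along which they close (so a half turn about z gives the same grasp; the last joint's range is limited). The gripper opens to 85 mm and grips with 20 to 120 N. Pads are 22 mm wide; open, the fingers measure 114 mm over their backs; the gripper's body (76 mm by 85 mm) begins 54 mm behind the grasp point. The pads swing forward as they close: fully open they stand 13 mm farther back than shut.
Start: joints at [-0.206, 0.181, 1.607, -0, 1.354, -0.206], TCP at [0.575, 0, 0.231] pointing down, gripper open.
Joint ranges: [-2.99, 2.99], [-0.89, 2.07], [0.3, 2.58], [-1.14, 4.28], [0, 2.63], [-3.12, 3.12]. Speed limits (rad/s): [2.57, 2.57, 3.01, 3.14, 3.14, 3.14].

## Interface

Orientations are given as a unit quaternion [w, x, y, z].
In Python, from bench import status, camera, ctrl gives the robot as it stands. The module is installed in compiled form; this text tells all that it offers.
- The arm moves only by the shell command python3 -m handwheel 'ROWS'. ROWS is JSON, a list that holds one entry, the list of rows, each a list of 7 numbers: the opening, from -1 (shut) to 1 (fully open), then the shift along the tool's x, y, z in cm, then the turn, a rotation vector about the tool's x, y, z in degrees. A call has 1 to 10 rows; each row is the pose to reach, as a shift and turn from the pose commanded when the call began, along the tool's axes at that moment; what a row does not reach only later rows make up. A row lasts 1/8 s, in which the tool goes at most 62.5 mm and 10.7 degrees, less where a joint would pass 70% of its speed; a pose out of reach is approached as far as the arm can. A call with a gripper value outside its range is refused whole. The fingers move at their own pace and stop on an object; the grip force is fixed at half the most. Time passes only in rows, so rows that repeat a pose let the fingers close. It gives the time, the measured TCP pose, the force, the opening and the grip force at its end, in the units of the state.
- status.get_obs(): the state, without advancing time (a new reading comes with each control period).
- camera(name): name is "scene" or "side" or "wrist"; returns a dict with "frame" (400x640x3 uint8, blue, green, red), "depth" (400x640 float32, m along the optical axis (not along the pixel's ray), 0 where there is no reading), "fx", "fy", "cx", "cy" (pixels), "dist" ([k1, k2, p1, p2, k3] as OpenCV has them; the pictures are not rectified), "extrinsics" (4x4, takes a point from camera to world coordinates); the wrist camera has in their place "hand_eye" (4x4, takes a point from camera to tool coordinates, whose origin is the TCP and whose axes are the flange's). Camera axes: x right, y down, z forward; pixel columns grow to the right and rows downward; lengths in m; the calibration is good to about 2 mm. A picture is of the moment at which its call begins: read the wrist's pose just before it.
- ctrl.hand_in(): hands the job in; it is judged then, once.
The state is a dict: "time_s": time; "q": joint angles; "dq": joint speeds; "joint_efforts": joint torques, N m; "eef_pos": TCP position; "eef_rot": TCP orientation; "wrist_force": force on the tool from outside, world axes, zero at the start; "torque": the same for the moment, N m; "opening": opening from 0.0 (shut) to 1.0 (fully open); "grasp_force": force on a finger pad.
Only numpy, scipy, OpenCV 4.12 (cv2) and the standard library are available. Lean on these libraries where they do the work, as an engineer would, in place of code of your own. Each camera call takes 0.05 s, during which the arm holds its last target. There are 200 camera calls.

## Working session

There is one attempt and no reset: what is moved stays moved. The work goes in short steps, Python scripts to look and compute and a shell command to move; the robot and the scene stay as the last step left them, time stands still between calls to the robot, and variables do not carry over. Pictures are saved under pics/ and viewed, at most 10 in all, crops included, and the job is handed in when it is done.

```bash
mkdir -p pics
cat > h.py <<'E'
import numpy as np, cv2
from bench import status, camera, ctrl
from scipy.spatial.transform import Rotation as R
def grab(n):
    o=status.get_obs(); c=camera(n); 
    if 'extrinsics' in c: T=np.array(c['extrinsics'])
    else:
        q=np.array(o['eef_rot']); M=np.eye(4); M[:3,:3]=R.from_quat(q[[1,2,3,0]]).as_matrix(); M[:3,3]=o['eef_pos']; T=M@np.array(c['hand_eye'])
    c['T']=T; return c
def ray(c,uv):
    K=np.array([[c['fx'],0,c['cx']],[0,c['fy'],c['cy']],[0,0,1]])
    p=cv2.undistortPoints(np.array(uv,float).reshape(-1,1,2),K,np.array(c['dist'])).reshape(-1,2)
    return np.c_[p,np.ones(len(p))]
def plane(c,uv,z):
    d=ray(c,uv)@c['T'][:3,:3].T; o=c['T'][:3,3]
    return o+d*((z-o[2])/d[:,2])[:,None]
def cloud(c):
    v,u=np.mgrid[:400,:640]; r=ray(c,np.c_[u.ravel(),v.ravel()])*c['depth'].ravel()[:,None]
    return (r@c['T'][:3,:3].T+c['T'][:3,3]).reshape(400,640,3)
E
python3 - <<'E'
from h import *
for n in('scene','side'):
    c=grab(n); cv2.imwrite(f'pics/{n}0.png',c['frame']); print(n,c['T'].round(3).tolist(),c['fx'],(c['depth']>0).mean())
    np.savez(f'{n}0.npz',**{k:np.array(v) for k,v in c.items()})
print(status.get_obs())
E
```

```text
scene [[0.624, 0.483, -0.614, 1.024], [0.781, -0.397, 0.482, -0.321], [-0.011, -0.78, -0.625, 0.55], [0.0, 0.0, 0.0, 1.0]] 409.9296293116801 0.9958671875
side [[0.719, -0.514, 0.469, 0.27], [-0.695, -0.537, 0.477, -0.268], [0.007, -0.669, -0.743, 0.558], [0.0, 0.0, 0.0, 1.0]] 366.8012661016702 0.99595703125
{'time_s': 0.1, 'q': array([-2.06270004e-01,  1.81444140e-01,  1.60791959e+00, -1.26271084e-05,
        1.35378138e+00, -2.06282482e-01]), 'dq': array([ 0.00073999, -0.00131459, -0.00149914, -0.00026641,  0.00096485,
       -0.00023693]), 'joint_efforts': array([-2.02498759e-04, -4.45872438e+01, -3.52238703e+01, -4.27332343e-04,
        4.16999465e-03,  3.20961749e-05]), 'eef_pos': array([5.74504758e-01, 1.34362980e-04, 2.30481352e-01]), 'eef_rot': array([-6.46282437e-04,  7.07101192e-01,  7.07111945e-01, -4.29978632e-04]), 'wrist_force': array([-0.32055856,  0.10704509,  0.14520227]), 'torque': array([ 0.01097635, -0.01888582, -0.01331233]), 'grasp_force': 0.0, 'opening': 1.0051602907713058}
```

View pics/scene0.png

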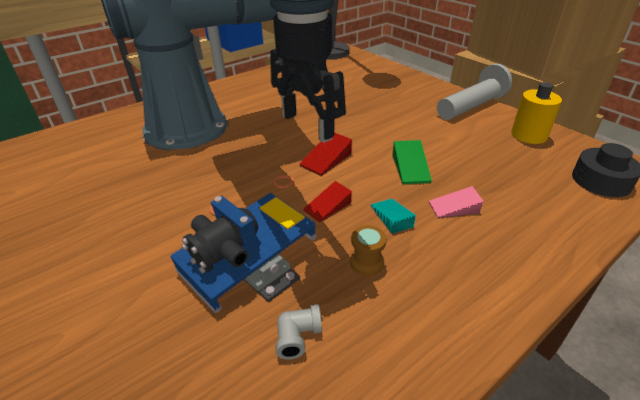

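View pics/side0.png

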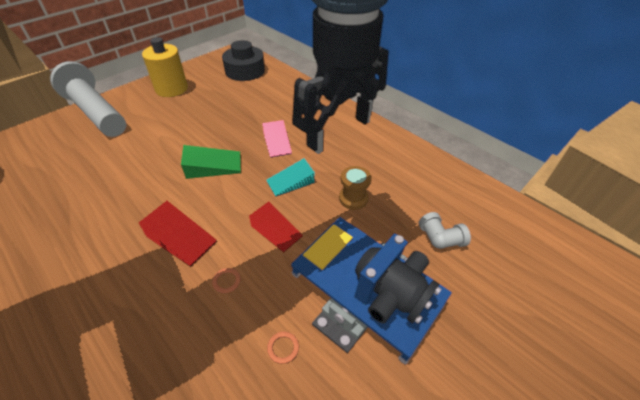

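The scene view shows the smaller red wedge at (330,200) beside the raised end with the yellow pad at (282,212). The larger red decoy is at (328,153), the sight glass at (368,250), the elbow at (297,330) and one ring at (283,182). The side view shows the small wedge at (275,227), the pad at (328,247) and the rings at (227,280) and (283,348).

Run:
```python
from h import *
for n in('scene','side'):
    c=dict(np.load(n+'0.npz')); P=cloud(c); hsv=cv2.cvtColor(c['frame'],cv2.COLOR_BGR2HSV); H,S,V=cv2.split(hsv)
    masks={'red':((H<4)|(H>174))&(S>190)&(V>60),'yel':(H>18)&(H<32)&(S>150)&(V>80),'blue':(H>100)&(H<125)&(S>140),'ring':(H>2)&(H<12)&(S>100)&(V>90),'bronze':(H>10)&(H<25)&(S>150)&(V<140)}
    for k,m in masks.items():
        k2,l,st,ce=cv2.connectedComponentsWithStats(m.astype(np.uint8))
        for i in range(1,k2):
            if st[i,4]<60: continue
            Q=P[l==i]; Q=Q[(Q[:,2]>-.01)&(Q[:,2]<.2)&(Q[:,0]>.2)&(Q[:,0]<.95)&(abs(Q[:,1])<.6)]
            if len(Q)<60: continue
            mz=np.percentile(Q,[2,50,98],axis=0)
            r=cv2.minAreaRect((Q[:,:2]*1000).astype(np.float32))
            print(n,k,ce[i].round(),len(Q),'lo',mz[0].round(3),'med',mz[1].round(3),'hi',mz[2].round(3),'rect',np.round(cv2.boxPoints(r)).tolist() if k in('red','yel','blue') else np.round(r[0]))
            if k in('red','yel') :
                A=np.c_[Q[:,:2]-Q[:,:2].mean(0),np.ones(len(Q))]
                for _ in range(5):
                    s=np.linalg.lstsq(A,Q[:,2],rcond=None)[0]; e=abs(A@s-Q[:,2])<.003; 
                print('   mean',Q.mean(0).round(4),'slope fit',s.round(3),'deg',np.degrees(np.arctan(np.hypot(*s[:2]))).round(1),'dir',np.degrees(np.arctan2(s[1],s[0])).round(1))
```

```text
scene red [327. 154.] 1141 lo [0.343 0.138 0.006] med [0.381 0.195 0.022] hi [0.41  0.255 0.043] rect [[326.0, 249.0], [350.0, 130.0], [416.0, 144.0], [391.0, 263.0]]
   mean [0.3791 0.1953 0.023 ] slope fit [-0.186  0.219  0.023] deg 16.0 dir 130.3
scene red [329. 201.] 978 lo [0.487 0.045 0.006] med [0.517 0.09  0.018] hi [0.536 0.131 0.032] rect [[482.0, 132.0], [489.0, 41.0], [541.0, 46.0], [533.0, 137.0]]
   mean [0.5152 0.0894 0.0185] slope fit [-0.144  0.244  0.019] deg 15.8 dir 120.5
scene yel [282. 213.] 697 lo [ 0.487 -0.054  0.06 ] med [ 0.529 -0.032  0.063] hi [ 0.565 -0.01   0.065] rect [[475.0, 31.0], [484.0, -58.0], [569.0, -49.0], [560.0, 40.0]]
   mean [ 0.5279 -0.0322  0.0629] slope fit [0.004 0.004 0.063] deg 0.3 dir 42.9
scene blue [241. 249.] 4696 lo [ 0.474 -0.226  0.033] med [ 0.574 -0.132  0.055] hi [ 0.606 -0.013  0.128] rect [[460.0, -13.0], [485.0, -233.0], [612.0, -219.0], [588.0, 1.0]]
scene ring [309. 154.] 61 lo [ 0.296  0.131 -0.   ] med [0.343 0.166 0.01 ] hi [0.364 0.23  0.03 ] rect [330. 185.]
scene ring [283. 181.] 159 lo [0.352 0.042 0.001] med [0
[... 2303 characters left out ...]
e ring [274. 226.] 295 lo [0.484 0.043 0.   ] med [0.512 0.098 0.003] hi [0.551 0.161 0.034] rect [515. 102.]
side ring [226. 280.] 392 lo [0.359 0.043 0.   ] med [0.381 0.064 0.006] hi [0.404 0.09  0.008] rect [382.  67.]
side ring [283. 347.] 531 lo [ 0.355 -0.11   0.   ] med [ 0.377 -0.088  0.006] hi [ 0.4   -0.064  0.008] rect [379. -86.]
side bronze [372. 209.] 1660 lo [ 0.637 -0.095 -0.   ] med [0.671 0.007 0.002] hi [0.729 0.056 0.068] rect [687.  -1.]
side bronze [137. 325.] 9897 lo [ 0.204 -0.038 -0.001] med [0.29  0.044 0.001] hi [0.519 0.217 0.003] rect [389.  63.]
side bronze [225. 280.] 100 lo [ 0.369  0.055 -0.   ] med [0.38  0.069 0.002] hi [0.392 0.08  0.004] rect [380.  68.]
```

```bash
python3 -m handwheel '[[[-1,5,-2,0,0,0,-2],[-1,10,-4,2,0,0,-4],[-1,14,-6,4,0,0,-6],[-1,17.3,-7.0,6,0,0,-6.5],[-1,17.3,-7.0,10,0,0,-6.5],[-1,17.3,-7.0,14,0,0,-6.5],[-1,17.3,-7.0,14,0,0,-6.5],[-1,17.3,-7.0,14,0,0,-6.5]]]'
python3 - <<'E'
from h import *
o=status.get_obs(); print({k:np.round(o[k],3) for k in o})
c=grab('side'); cv2.imwrite('pics/s1.png',c['frame'])
E
```

```text
time_s: 1.1
eef_pos: [0.5058, 0.173, 0.0924]
eef_rot: [0.0, 0.666, 0.746, 0.0]
wrist_force: [0.3, -0.7, -0.4]
opening: -0.003
grasp_force: 0.0
{'time_s': np.float64(1.1), 'q': array([ 0.107,  0.262,  1.818, -0.   ,  1.061, -0.006]), 'dq': array([-0.001, -0.022, -0.019, -0.002, -0.005, -0.001]), 'joint_efforts': array([ 1.3600e-01, -4.1427e+01, -2.8191e+01,  4.0000e-03,  7.6000e-02,
       -0.0000e+00]), 'eef_pos': array([0.506, 0.173, 0.092]), 'eef_rot': array([0.   , 0.666, 0.746, 0.   ]), 'wrist_force': array([ 0.349, -0.677, -0.369]), 'torque': array([ 0.014,  0.015, -0.034]), 'grasp_force': np.float64(0.0), 'opening': np.float64(-0.003)}
```

View pics/s1.png

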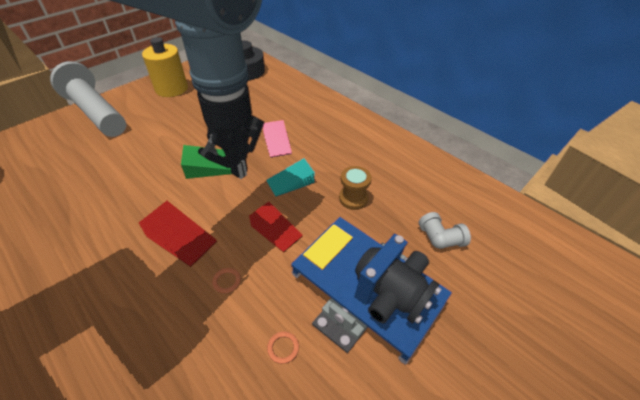

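The image shows the shut fingers at (240,170), behind the wedge heel at (262,215), and the path down is clear. I'll descend next and then push.

```bash
python3 -m handwheel '[[[-1,0,0,4,0,0,0],[-1,0,0,7.7,0,0,0],[-1,0,0,7.7,0,0,0],[-1,-1.5,0,7.7,0,0,0],[-1,-2.5,0,7.7,0,0,0],[-1,-3.5,0,7.7,0,0,0],[-1,-4.5,0,7.7,0,0,0],[-1,-5.5,0,7.7,0,0,0],[-1,-6.5,0,7.7,0,0,0],[-1,-6.5,0,7.7,0,0,0]]]'
cat > look.py <<'E'
from h import *
import sys
P0=np.array([.5365,-.1155]); X=np.array([.9936,.113]); Y=np.array([-.113,.9936])
for n in('side','scene'):
    c=grab(n); cv2.imwrite(f'pics/{n}_{sys.argv[1]}.png',c['frame']); P=cloud(c); H,S,V=cv2.split(cv2.cvtColor(c['frame'],cv2.COLOR_BGR2HSV))
    for k,m in {'red':((H<5)|(H>173))&(S>180)&(V>50),'yel':(H>18)&(H<34)&(S>130)&(V>80)}.items():
        Q=P[m]; Q=Q[(Q[:,2]>.004)&(Q[:,2]<.08)]; r=Q[:,:2]-P0; s=np.c_[r@X,r@Y,Q[:,2]]; s=s[(abs(s[:,0])<.07)&(s[:,1]>.05)&(s[:,1]<.27)]
        if len(s)>20: print(n,k,len(s),np.percentile(s,[1,50,99],axis=0).round(4).tolist(),np.round(cv2.boxPoints(cv2.minAreaRect((s[:,:2]*1000).astype(np.float32)))).tolist())
o=status.get_obs(); e=o['eef_pos']; r=e[:2]-P0; print('tcp stand',r@X,r@Y,e[2],o['wrist_force'].round(2))
E
python3 look.py 2
```

```text
time_s: 2.4
eef_pos: [0.5124, 0.1076, 0.0142]
eef_rot: [-0.0, 0.666, 0.746, -0.0]
wrist_force: [-0.1, -0.6, 0.3]
opening: 0.0
grasp_force: 0.0
side red 1200 [[-0.0262, 0.1355, 0.0059], [-0.0056, 0.1737, 0.0209], [0.0222, 0.2108, 0.0333]] [[-27.0, 134.0], [23.0, 134.0], [23.0, 212.0], [-27.0, 212.0]]
side yel 1005 [[-0.039, 0.0643, 0.0608], [-0.0021, 0.0833, 0.0634], [0.0391, 0.103, 0.0659]] [[-40.0, 64.0], [41.0, 64.0], [41.0, 104.0], [-40.0, 104.0]]
scene red 800 [[-0.0267, 0.1468, 0.0051], [0.0044, 0.1801, 0.0219], [0.023, 0.212, 0.0338]] [[-42.0, 215.0], [-36.0, 141.0], [28.0, 146.0], [22.0, 220.0]]
scene yel 695 [[-0.0412, 0.0639, 0.0596], [0.0011, 0.0836, 0.0629], [0.0386, 0.1078, 0.0654]] [[-44.0, 145.0], [-43.0, 63.0], [40.0, 63.0], [39.0, 146.0]]
tcp stand 0.0012175129929957746 0.22510002348473038 0.014147170429154813 [-0.84  0.34 -0.66]
```

```bash
python3 -m handwheel '[[[-1,-0.8,0,0,0,0,0],[-1,-1.6,0,0,0,0,0],[-1,-2.4,0,0,0,0,0],[-1,-3.2,0,0,0,0,0],[-1,-3.8,0,0,0,0,0],[-1,-4.2,0,0,0,0,0],[-1,-4.4,0,0,0,0,0],[-1,-4.4,0,0,0,0,0]]]'
python3 look.py 3
```

```text
time_s: 3.5
eef_pos: [0.5174, 0.0646, 0.0143]
eef_rot: [0.0, 0.666, 0.746, 0.0]
wrist_force: [0.2, 0.2, 0.3]
opening: -0.001
grasp_force: 0.0
side red 665 [[-0.0261, 0.1293, 0.0061], [-0.0063, 0.1495, 0.0267], [0.0222, 0.1687, 0.034]] [[-27.0, 129.0], [23.0, 129.0], [24.0, 169.0], [-26.0, 170.0]]
side yel 1018 [[-0.039, 0.0642, 0.0606], [-0.0022, 0.0837, 0.0635], [0.0392, 0.104, 0.0658]] [[-40.0, 64.0], [41.0, 64.0], [41.0, 106.0], [-40.0, 106.0]]
scene red 413 [[-0.0259, 0.1376, 0.0056], [0.005, 0.1542, 0.0274], [0.0231, 0.1698, 0.0336]] [[-27.0, 136.0], [24.0, 136.0], [25.0, 184.0], [-26.0, 184.0]]
scene yel 700 [[-0.041, 0.0638, 0.0597], [0.0018, 0.0837, 0.0629], [0.0384, 0.1075, 0.0654]] [[-44.0, 108.0], [-44.0, 62.0], [39.0, 63.0], [39.0, 109.0]]
tcp stand 0.0013467854621101712 0.18130253431384868 0.014312392205948432 [ 0.04 -0.49 -0.94]
```

```bash
python3 -m handwheel '[[[-1,-0.2,0,0,0,0,0],[-1,-0.4,0,0,0,0,0],[-1,-0.6,0,0,0,0,0],[-1,-0.8,0,0,0,0,0]]]'
python3 -m handwheel '[[[-1,-0.2,0,0,0,0,0],[-1,-0.4,0,0,0,0,0]]]'
```

```text
time_s: 4.1
eef_pos: [0.5183, 0.0566, 0.0143]
eef_rot: [-0.0, 0.666, 0.746, 0.0]
wrist_force: [-1.0, 0.9, 0.3]
opening: -0.001
grasp_force: 0.3
time_s: 4.35
eef_pos: [0.5183, 0.0557, 0.0143]
eef_rot: [-0.002, 0.666, 0.746, 0.002]
wrist_force: [-0.3, 20.8, 4.0]
opening: 0.004
grasp_force: 10.6
```

The push jumped to 21 N with the toe about 34 mm past the rail, so the wedge is jammed. I'll hold briefly, back off and measure.

```bash
python3 -m handwheel '[[[-1,0,0,0,0,0,0],[-1,0,0,0,0,0,0]]]'
python3 -m handwheel '[[[-1,1,0,0,0,0,0],[-1,3,0,0,0,0,0],[-1,3,0,-6,0,0,0],[-1,3,0,-11,0,0,0],[-1,3,0,-11,0,0,0],[-1,3,0,-11,0,0,0]]]'
python3 look.py 4
```

```text
time_s: 4.6
eef_pos: [0.5183, 0.0557, 0.0143]
eef_rot: [-0.002, 0.666, 0.746, 0.002]
wrist_force: [-0.6, 15.3, 2.0]
opening: 0.001
grasp_force: 7.6
time_s: 5.35
eef_pos: [0.515, 0.0825, 0.124]
eef_rot: [0.0, 0.666, 0.746, -0.0]
wrist_force: [-0.7, -0.4, -1.2]
opening: -0.002
grasp_force: 0.0
side red 553 [[-0.026, 0.1288, 0.0062], [-0.006, 0.1452, 0.028], [0.0233, 0.1606, 0.0343]] [[-27.0, 128.0], [24.0, 128.0], [24.0, 161.0], [-27.0, 161.0]]
side yel 1007 [[-0.0391, 0.0642, 0.0608], [-0.0019, 0.0833, 0.0634], [0.0394, 0.1032, 0.0659]] [[-41.0, 104.0], [-39.0, 61.0], [43.0, 64.0], [41.0, 107.0]]
scene red 314 [[-0.0255, 0.1357, 0.0063], [0.0051, 0.1491, 0.0289], [0.0227, 0.1609, 0.0337]] [[-27.0, 136.0], [24.0, 135.0], [24.0, 161.0], [-27.0, 162.0]]
scene yel 699 [[-0.0415, 0.0638, 0.0594], [0.0014, 0.0836, 0.063], [0.0387, 0.1082, 0.0656]] [[-45.0, 63.0], [41.0, 63.0], [41.0, 136.0], [-45.0, 136.0]]
tcp stand 9.475051690726482e-05 0.19931200657442963 0.12271960607059629 [-1.39 -0.63 -0.33]
```

```bash
python3 -m handwheel '[[[-1,-5,0,0,0,0,0],[-1,-10.9,0,0,0,0,0],[-1,-10.9,0,0,0,0,0],[-1,-10.9,0,3,0,0,0],[-1,-10.9,0,5,0,0,0],[-1,-10.9,0,5.5,0,0,0],[-1,-10.9,0,5.5,0,0,0]]]'
python3 -m handwheel '[[[-1,0,0,0.2,0,0,0],[-1,0,0,0.4,0,0,0]]]'
```

```text
time_s: 6.32
eef_pos: [0.5272, -0.025, 0.0688]
eef_rot: [-0.001, 0.666, 0.746, -0.0]
wrist_force: [0.7, 0.1, 1.2]
opening: 0.003
grasp_force: 0.0
time_s: 6.58
eef_pos: [0.5282, -0.0257, 0.0659]
eef_rot: [0.001, 0.666, 0.746, 0.0]
wrist_force: [-0.7, -0.3, 0.1]
opening: -0.002
grasp_force: 0.0
```

```bash
python3 -m handwheel '[[[-1,0,0,0.1,0,0,0],[-1,0,0,0.2,0,0,0]]]'
python3 -m handwheel '[[[-1,0,0,0.1,0,0,0],[-1,0,0,0.1,0,0,0]]]'
```

```text
time_s: 6.82
eef_pos: [0.5278, -0.0257, 0.0634]
eef_rot: [0.0, 0.666, 0.746, 0.0]
wrist_force: [-1.5, -0.5, 0.3]
opening: -0.0
grasp_force: 0.0
time_s: 7.08
eef_pos: [0.5278, -0.0258, 0.0628]
eef_rot: [0.0, 0.666, 0.746, 0.0]
wrist_force: [-1.6, -0.4, 3.5]
opening: -0.003
grasp_force: 2.4
```

```bash
python3 -m handwheel '[[[-1,0,0,0.1,0,0,0],[-1,0,0,0.1,0,0,0]]]'
python3 -m handwheel '[[[-1,0,0,0.05,0,0,0],[-1,0,0,0.05,0,0,0]]]'
```

```text
time_s: 7.32
eef_pos: [0.5278, -0.0257, 0.0626]
eef_rot: [0.0, 0.666, 0.746, -0.0]
wrist_force: [-5.3, 1.3, 12.6]
opening: 0.001
grasp_force: 6.6
time_s: 7.58
eef_pos: [0.5279, -0.0257, 0.0626]
eef_rot: [0.0, 0.666, 0.746, -0.0]
wrist_force: [-7.7, 1.4, 16.9]
opening: 0.001
grasp_force: 8.6
```

At 17 N the pad gave only about 0.2 mm. I'll hold, then release straight up and check.

```bash
python3 -m handwheel '[[[-1,0,0,0,0,0,0],[-1,0,0,0,0,0,0],[-1,0,0,0,0,0,0],[-1,0,0,0,0,0,0],[-1,0,0,0,0,0,0],[-1,0,0,0,0,0,0]]]'
python3 look.py 5
python3 -m handwheel '[[[-1,0,0,-1,0,0,0],[-1,0,0,-6,0,0,0],[-1,0,0,-12,0,0,0],[-1,0,0,-14,0,0,0],[-1,0,0,-14,0,0,0],[-1,0,0,-14,0,0,0]]]'
python3 look.py 6
```

```text
time_s: 8.32
eef_pos: [0.5279, -0.0257, 0.0626]
eef_rot: [0.0, 0.666, 0.746, -0.0]
wrist_force: [-8.0, 1.1, 17.6]
opening: -0.002
grasp_force: 8.5
side red 402 [[-0.026, 0.128, 0.0069], [-0.0131, 0.1439, 0.0274], [0.0102, 0.1597, 0.0339]] [[-27.0, 160.0], [-27.0, 127.0], [14.0, 127.0], [13.0, 161.0]]
side yel 782 [[-0.0391, 0.0641, 0.0603], [-0.0109, 0.079, 0.0632], [0.0394, 0.1027, 0.0661]] [[-40.0, 64.0], [40.0, 63.0], [40.0, 103.0], [-40.0, 104.0]]
scene red 311 [[-0.0255, 0.1356, 0.0065], [0.0056, 0.1493, 0.0285], [0.0228, 0.1614, 0.0338]] [[-27.0, 163.0], [-27.0, 135.0], [23.0, 136.0], [23.0, 163.0]]
scene yel 573 [[-0.0407, 0.0635, 0.0596], [0.0095, 0.0791, 0.0628], [0.0391, 0.1071, 0.0663]] [[-42.0, 64.0], [39.0, 63.0], [40.0, 135.0], [-41.0, 135.0]]
tcp stand 0.0016116389418947125 0.0901463125310911 0.0626004538156547 [-6.5   1.69 17.84]
time_s: 9.18
eef_pos: [0.5268, -0.0255, 0.1993]
eef_rot: [-0.001, 0.666, 0.746, -0.0]
wrist_force: [0.2, -0.7, -0.8]
opening: 0.002
grasp_force: 0.0
side red 551 [[-0.0261, 0.128, 0.0069], [-0.0062, 0.1448, 0.028], [0.0216, 0.1604, 0.0342]] [[-27.0, 128.0], [23.0, 127.0], [24.0, 160.0], [-26.0, 162.0]]
side yel 1009 [[-0.0392, 0.0643, 0.0607], [-0.0024, 0.0834, 0.0634], [0.0391, 0.1032, 0.066]] [[-40.0, 65.0], [40.0, 63.0], [41.0, 103.0], [-39.0, 105.0]]
scene red 304 [[-0.0258, 0.1367, 0.0071], [0.0053, 0.1495, 0.0287], [0.0234, 0.1609, 0.0336]] [[-28.0, 161.0], [-27.0, 136.0], [24.0, 137.0], [23.0, 163.0]]
scene yel 714 [[-0.0408, 0.0636, 0.059], [0.0016, 0.0834, 0.0628], [0.0388, 0.1083, 0.0653]] [[-44.0, 135.0], [-43.0, 62.0], [40.0, 63.0], [39.0, 136.0]]
tcp stand 0.00029325907610817416 0.09063306800526548 0.19885369837499892 [ 0.13 -0.2  -1.11]
```

View pics/scene_6.png

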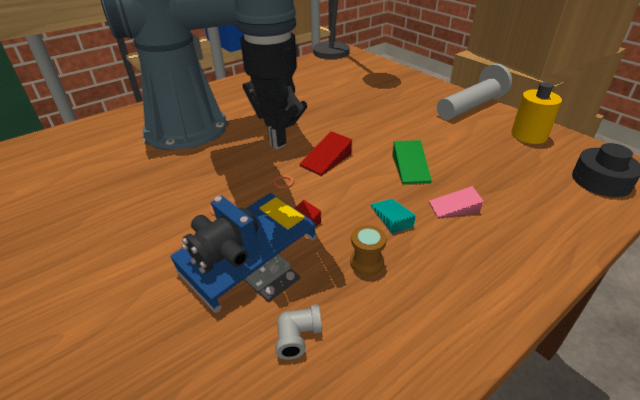

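The wedge is under the raised end at (307,213). The sight glass (368,250), elbow (297,330) and ring (284,182) have not moved.

```bash
python3 -c "from bench import ctrl; print(ctrl.hand_in())"
```

```text
the job is handed in; nothing more can be done
None
```

The wedge is jammed about 34 mm past the foot rail. The cradle held a press of about 17 N on the pad for more than 0.7 s with about 0.2 mm of give, and I've handed the job in; no verdict was returned.

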